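# Take the flask's temperature with the docked infrared thermometer

## Robot

A 7-joint arm with a two-finger parallel gripper is mounted at the origin on the work surface. World frame = base frame: x ahead of the robot, y to its left, z up, the work surface at z = 0. Lengths are in m, angles in rad, forces in N, time in s.
With the tool pointing down it reaches from about 0.375 to 0.925 m from the base axis. Payload 3.1 kg.
Tool frame: the origin (TCP) lies at the very end of the fingers, on their centre line; the grasp point (between the pads) lies r.pinch_z behind it (r.pinch_z is the distance from the TCP to the grasp point, in m); z points along the fingers, y is the line along which they close (so a half turn about z gives the same grasp; the last joint's range is limited). The gripper opens to 85 mm and grips with 20 to 120 N. Pads are 22 mm wide; open, the fingers measure 114 mm over their backs; the gripper's body (76 mm by 85 mm) begins 54 mm behind the grasp point. The pads swing forward as they close: fully open they stand 13 mm farther back than shut.
Start: joints at [-1.419, 0.383, 0.044, 1.598, -0.018, 1.161, -0.05], TCP at [0.161, 0.63, 0.231] pointing down, gripper open.
Joint ranges: [-2.61, 2.61], [-0.41, 2.15], [-1.48, 1.57], [0, 2.5], [-1.57, 4.71], [0.05, 1.97], [-2.85, 2.85]. Speed limits (rad/s): [2.79, 2.79, 3.14, 3.14, 3.14, 3.14, 3.14].

## Interface

Orientations are given as a unit quaternion [w, x, y, z].
In Python, from rig import telemetry, imaging, r gives the robot as it stands.
- The arm moves only by the tool jog_arm, never from a script. Its argument "targets" is a list of rows, each a list of 3 entries, a list of its own where there are three numbers: the turn, a rotation vector about the world's x, y, z in rad, then the shift along the world's x, y, z in m, then the closure, from -1 (fully open) to 1 (shut). In form: [[[ax, ay, az], [tx, ty, tz], gripper], ...]. A call has 1 to 12 rows; each row shifts and turns the commanded pose from where the row before left it; what a row does not reach is not made up. A row lasts 1/8 s, in which the tool goes at most 62.5 mm and 10.7 degrees, less where a joint would pass 70% of its speed; a pose out of reach is approached as far as the arm can. A call is refused whole if a number of a shift passes 0.0625 or a number of a turn 0.188, either way. A call with a gripper value outside its range is refused whole. The fingers move at their own pace and stop on an object; the grip force is fixed at half the most. Time passes only in rows, so rows that do not move let the fingers close. It gives the time, the measured TCP pose, the force, the opening and the grip force at its end, in the units of the state.
- telemetry.read_state(): the state, without advancing time (a new reading comes with each control period).
- imaging.camera(name): name is "scene" or "top"; returns a dict with "frame" (384x512x3 uint8, blue, green, red), "range_z" (384x512 float32, m along the optical axis (not along the pixel's ray), 0 where there is no reading), "fx", "fy", "cx", "cy" (pixels), "R" (3x3) and "t" (3): a world point X has camera coordinates R X + t. Camera axes: x right, y down, z forward; pixel columns grow to the right and rows downward; lengths in m; the calibration is good to about 2 mm. A picture is of the moment at which its call begins.
- r.close_job(): hands the job in; it is judged then, once.
Trained networks look in a picture, given as the dict that the camera call returned (one of the last four; its "shot" number tells which), for a name from the list of things; names that differ only in an ending like _2 or _b are one class to them, and where a whole thing is asked for, a point or a joint stands for the part that bears it (a point fixed in the world has none). Each returns a list of dicts, best first, with "confidence" (0 to 1); they miss things now and then, are a little off and sometimes report something else, mostly with a low value. They report only what shows in the picture. A call takes as long as a camera call. They do not tell look-alikes from the thing itself.
- imaging.spot_in(query, picture): "point" ([x, y, z] in m, in the coordinates of the camera as it stood for that picture, good to about 4 mm: the middle of the surface that is visible of it).
- imaging.regions_of(query, picture): "region" (384x512 bool, what is visible of it).
The state is a dict: "clock": time; "joint_pos": joint angles; "qd": joint speeds; "tau": joint torques, N m; "eef_pos": TCP position; "tool_rot": TCP orientation; "contact_force": force on the tool from outside, world axes, zero at the start; "wrist_torque": the same for the moment, N m; "width": finger opening in m; "gripper_force": force on a finger pad.
Only numpy, scipy, OpenCV 4.12 (cv2) and the standard library are available. Lean on these libraries where they do the work, as an engineer would, in place of code of your own. Each camera call takes 0.05 s, during which the arm holds its last target. There are 200 camera calls.

## Task

Pull the infrared thermometer straight up out of its charging dock, against the sprung catch, and, holding it upright, point its lens level at the middle of the tall casting flask's side from about 8 cm away, steady for a good second. Then hang it upright in the wooden rest, handle between the two cheeks and head lying across both (lens either way), lowering it in rather than dropping it, and let go. Leave the flasks, jar, hammer and graver where they are.

Things in the scene. Friction and masses are not known exactly. Their poses are not given: they have to be found in the camera images.
- thermometer: T-shaped infrared thermometer, 0.17-0.34 kg, upright in the dock at the start. Origin: centre of the plug foot's underside; z up, x along the line of sight. Steel plug 26 (x) x 24 (y) mm, z 0-45; black collar 40 x 36, z 45-51, sits on the dock's top; black handle 30 x 28, z 51-95; grey head 110 (x -55 to 55) x 34 (y), z 95-135, flat sides, grip it across y over the handle.
- lens (a point): Centre of the lens's front glass, at the end of a black barrel of radius 16 mm (x 55 to 80): 80 mm along x and 115 mm up z from the thermometer's origin. Its x axis is the line of sight, axes parallel to the thermometer's. The dark display on top marks the other end of the head.
- head_underside (a point): Centre of the head's flat underside on the handle's axis, 95 mm above the thermometer's origin; axes parallel to the thermometer's.
- dock: Black charging dock fixed to the bench: base plate 110 x 110 x 12 mm, on it a block 76 (x) x 78 (y) mm, up to 60 mm high, with an upright socket 28 (x) x 26 (y) mm, 48 mm deep, in its middle. Origin: centre of its underside, z up. The plugged thermometer has the dock's yaw and its origin 15 mm above the dock's.
- dock_mouth (a point): Centre of the socket's mouth on the dock's top face, 60 mm above the dock's origin. A sprung roller in the socket's -y wall sits in a groove of the plug (z 12-28): a straight upward pull of 10 to 20 N overcomes it within the first 15 mm.
- detent (a joint): Sprung detent slide of the dock, its steel tab stands out of the dock's -y side: 0 m = fully in, up to 0.007 m pushed out by the passing plug; it springs back by itself.
- rest: Wooden saddle rest fixed to the bench: base 120 x 100 x 12 mm; two upright cheeks 14 mm thick (x), 90 long (y), tops 120 high, inner faces at x = -30 and 30 mm; open above and at both y ends. Origin: centre of its underside. The handle hangs between the cheeks, the head lies along x across their tops, the thermometer's origin then 25 mm above the rest's.
- rest_top (a point): Point midway between the two cheeks at the height of their tops, 120 mm above the rest's origin; axes as the rest's.
- bricks: Stack of two pale firebricks fixed to the bench, 114 (x) x 230 (y) x 128 mm high; the two flasks stand on top. Origin: centre of its underside.
- tall_flask: Loose steel casting flask, the taller one: upright cylinder of radius 32 mm, 110 mm high, about 0.7 kg, on the bricks. Origin: centre of its underside. To be measured, not touched.
- tall_flask_middle (a point): Centre of the tall flask, on its axis at mid-height, 55 mm above its underside, about 183 mm above the bench.
- short_flask: Loose steel casting flask, the shorter one: radius 32 mm, 60 mm high, on the bricks, 130 mm from the tall one (either side). Origin: centre of its underside. Leave alone.
- jar: Loose glass jar, radius 30 mm, 85 mm high, on the bench. Origin: centre of its underside. Leave alone.
- hammer: Loose small hammer with a wooden handle, 180 mm long, lying on the bench, under 30 mm high. Origin: on the bench at half its length. Leave alone.
- graver: Loose graver with a wooden handle, 120 mm long, lying on the bench, 26 mm high. Origin: on the bench at half its length. Leave alone.
Things that resemble listed ones, but are neither listed nor needed, are in the scene too. What is meant by the thermometer is not blue, and is the larger of those in its own colour.

How it is judged:
By the outcome, as a careful person would: the job done as asked, in the order asked, and still so for the second after the job is handed in, with the robot touching nothing.
It also fails if it takes over 58 s, if anything falls off the work surface, if the arm or the gripper's body presses on something with over 40 N, if the wrist force passes 120 N, or if a joint passes its speed limit or range.

## Working session

There is one attempt and no reset: what is moved stays moved. The work goes in short steps, Python scripts to look and compute and a tool call to move; the robot and the scene stay as the last step left them, time stands still between calls to the robot, and variables do not carry over. Pictures are saved under pics/ and viewed, at most 10 in all, crops included, and the job is handed in when it is done.

Besides the shell and the picture viewer there is one more tool, called after "Emit:" as name([rows], argument=value, ...), one row to a line, values as JSON. jog_arm: Moves the arm, as the interface text tells. Its arguments: {"type":"object","properties":{"targets":{"type":"array"}},"required":["targets"]}

```bash
mkdir -p pics; cat > h.py <<'E'
import numpy as np, cv2
from rig import telemetry, imaging, r
def world(p,c): return c["R"].T@(np.asarray(p)-c["t"])
def cloud(c):
    z=c["range_z"]; v,u=np.indices(z.shape)
    P=np.stack([(u-c["cx"])/c["fx"]*z,(v-c["cy"])/c["fy"]*z,z],-1)
    return (P-c["t"])@c["R"]
def pix(X,c):
    q=c["R"]@np.asarray(X)+c["t"]; return q[0]/q[2]*c["fx"]+c["cx"],q[1]/q[2]*c["fy"]+c["cy"]
E
python3 - <<'E'
from h import *
cs={n:imaging.camera(n) for n in("scene","top")}
print(telemetry.read_state(), r.pinch_z)
for n,c in cs.items():
    cv2.imwrite(f"pics/{n}0.png",c["frame"]); np.savez(f"{n}0.npz",**c)
    for q in ["thermometer","dock","rest","bricks","tall_flask","short_flask","jar","hammer","graver"]:
        for s in imaging.spot_in(q,c):
            w=world(s["point"],c);print(n,q,round(s["confidence"],2),w.round(3),np.round(pix(w,c)))
E
```

```text
{'clock': 0.1, 'joint_pos': array([-1.41880992,  0.38373171,  0.0438227 ,  1.59942972, -0.01790638,
        1.16121913, -0.04992026]), 'qd': array([-0.00054799, -0.00156834,  0.00075711, -0.00172925, -0.00342135,
       -0.00036595,  0.00014359]), 'tau': array([ 2.72490150e-03, -4.34727001e+01,  1.02951106e+00, -2.50454092e+01,
        1.09504972e-02,  5.38185981e-03, -1.30438985e-05]), 'eef_pos': array([0.16045541, 0.62899095, 0.23002056]), 'tool_rot': array([-9.27145683e-05,  1.24534064e-01,  9.92214610e-01, -1.19430140e-03]), 'contact_force': array([ 0.31820432,  0.86496257, -0.41751001]), 'wrist_torque': array([0.01538825, 0.01765902, 0.03803179]), 'gripper_force': 0.0, 'width': 0.08556441214402519} 0.0187
scene thermometer 0.79 [0.439 0.467 0.083] [359. 154.]
scene thermometer 0.79 [0.286 0.343 0.126] [305. 126.]
scene thermometer 0.75 [0.464 0.315 0.14 ] [325. 159.]
scene dock 0.65 [0.469 0.294 0.035] [316. 186.]
scene rest 0.82 [ 0.474 -0.332  0.07 ] [121. 244.]
scene bricks 0.61 [0.731 0.002 0.124] [269. 264.]
scene bricks 0.58 [0.689 0.068 0.22 ] [287. 221.]
scene tall_flask
[... 156 characters left out ...]
 jar 0.69 [ 0.655 -0.346  0.072] [131. 299.]
scene hammer 0.62 [0.677 0.371 0.025] [372. 227.]
scene graver 0.59 [ 0.47  -0.024  0.026] [224. 219.]
top thermometer 0.8 [0.429 0.471 0.09 ] [112. 213.]
top thermometer 0.63 [0.276 0.343 0.133] [150. 274.]
top thermometer 0.61 [0.454 0.317 0.148] [167. 203.]
top dock 0.69 [0.439 0.292 0.013] [184. 218.]
top dock 0.4 [ 0.445 -0.33   0.037] [411. 227.]
top rest 0.84 [ 0.446 -0.33   0.037] [411. 227.]
top tall_flask 0.63 [0.664 0.08  0.238] [265. 116.]
top short_flask 0.74 [ 0.663 -0.054  0.187] [318. 127.]
top jar 0.9 [ 0.628 -0.336  0.083] [417. 158.]
top hammer 0.7 [0.663 0.373 0.024] [163. 139.]
top graver 0.6 [ 0.467 -0.024  0.02 ] [298. 214.]
```

View pics/scene0.png

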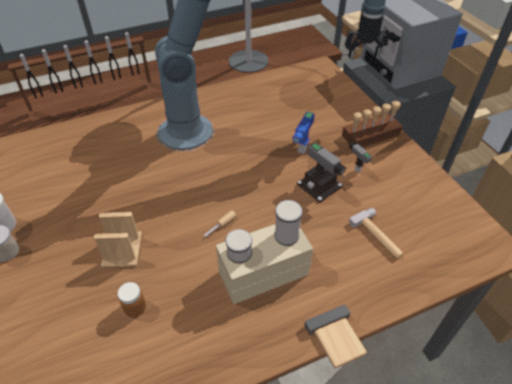

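View pics/top0.png

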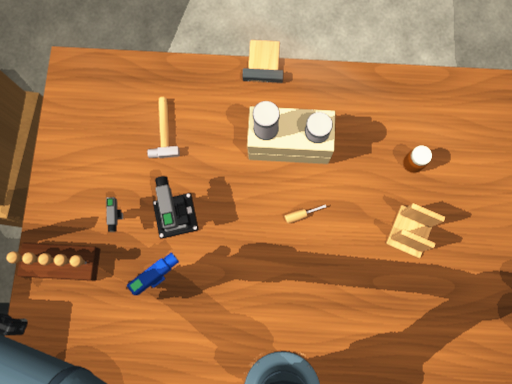

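Candidates for the thermometer are the docked grey one (scene 325,159; top 167,203), a small grey one standing alone (scene 359,154; top 112,213) and a blue one (scene 305,126; top 150,274). By the description I take the docked, larger grey one. Its lens faces up in the top image (world +x), with the green display at the other end. The rest is at top (415,230), and the tall flask is at top (265,118) on the bricks.

```bash
cat > m.py <<'E'
from h import *
T={n:imaging.camera(n) for n in("scene","top")}
def rect(P,m,name):
    X=P[m]
    if len(X)<8: print(name,len(X));return
    (c,s,a)=cv2.minAreaRect(X[:,:2].astype(np.float32)*1000)
    print(name,len(X),"c",np.round(c,1),"size",np.round(s,1),"ang",round(a,1),"z",np.percentile(X[:,2],[5,50,95]).round(4))
def near(P,x,y,rad): return np.hypot(P[...,0]-x,P[...,1]-y)<rad
for n,c in T.items():
    P=cloud(c);Z=P[...,2];ok=c["range_z"]>0
    rect(P,ok&near(P,.46,.31,.12)&(Z>.142)&(Z<.16),n+" headtop")
    rect(P,ok&near(P,.46,.31,.12)&(Z>.1)&(Z<.16),n+" head all")
    rect(P,ok&near(P,.44,.30,.1)&(Z>.052)&(Z<.066),n+" docktop")
    rect(P,ok&near(P,.44,.30,.1)&(Z>.006)&(Z<.018),n+" dockbase")
    m=ok&near(P,.46,-.33,.1)&(Z>.112)&(Z<.126)
    k,l=cv2.connectedComponents(m.astype(np.uint8))
    for i in range(1,k): 
        if (l==i).sum()>20: rect(P,l==i,n+" cheek")
    rect(P,m,n+" cheeks")
    rect(P,ok&near(P,.46,-.33,.1)&(Z>.008)&(Z<.016),n+" restbase")
    for nm,x,y,lo,hi in(("tall",.67,.075,.23,.25),("short",.67,-.06,.18,.2),("jar",.635,-.34,.075,.095)):
        rect(P,ok&near(P,x,y,.055)&(Z>lo)&(Z<hi),n+" "+nm)
    rect(P,ok&near(P,.68,.01,.16)&(Z>.122)&(Z<.134),n+" bricks")
    rect(P,ok&near(P,.45,.1,.04),n+" table")
    print(n,"cam",-c["R"].T@c["t"],c["fx"])
c=T["top"]["frame"][165:245,95:210]; d=T["scene"]["frame"][110:205,285:385]
cv2.imwrite("pics/crop1.png",np.hstack([cv2.resize(c,(400,400)),cv2.resize(d,(400,400))]))
E
python3 m.py
```

```text
scene headtop 357 c [460.2 322. ] size [133.4  37.5] ang 15.4 z [0.1432 0.1495 0.1537]
scene head all 624 c [460.1 321.9] size [139.   38.3] ang 15.8 z [0.1159 0.1446 0.1531]
scene docktop 288 c [448.5 317.9] size [77.8 83.8] ang 14.0 z [0.0546 0.0604 0.065 ]
scene dockbase 343 c [444.9 293.5] size [179.3 154.3] ang 16.8 z [0.0068 0.0125 0.0168]
scene cheek 178 c [ 406.2 -324.3] size [88.2 19.8] ang 67.5 z [0.1134 0.1198 0.1235]
scene cheek 193 c [ 475.1 -349.7] size [88.7 18. ] ang 70.6 z [0.1134 0.1196 0.1234]
scene cheeks 371 c [ 439.9 -336.6] size [88.7 93. ] ang 69.7 z [0.1134 0.1197 0.1235]
scene restbase 345 c [ 468.8 -330.8] size [ 94. 158.] ang 21.5 z [0.009  0.0125 0.0155]
scene tall 473 c [674.2  78.5] size [64.9 65. ] ang 62.6 z [0.2329 0.2387 0.2417]
scene short 489 c [672.8 -57.6] size [65.2 64.5] ang 15.1 z [0.1835 0.189  0.192 ]
scene jar 344 c [ 638.7 -347. ] size [52.2 52. ] ang 30.2 z [0.0791 0.0854 0.0887]
scene bricks 2057 c [678.5  11.6] size [117.6 230.9] ang 0.2 z [0.1248 0.1287 0.132 ]
scene table 376 c [450.6 100. ] size [78.4 76.6] ang 50.6 z [-0.0032  0.00
[... 526 characters left out ...]
-323.8] size [89.7 16.1] ang 69.1 z [0.115  0.1197 0.1243]
top cheeks 421 c [ 441.1 -336.9] size [90.5 89.7] ang 68.5 z [0.1144 0.1199 0.1241]
top restbase 664 c [ 445.9 -316.5] size [142.9 124.4] ang 68.9 z [0.0086 0.0121 0.0154]
top tall 561 c [673.3  78.1] size [64.8 63.6] ang 3.3 z [0.2336 0.2385 0.2423]
top short 528 c [672.2 -57.1] size [66.1 65. ] ang 86.6 z [0.1836 0.1884 0.1925]
top jar 303 c [ 639.  -347.4] size [49.4 53.1] ang 47.6 z [0.0799 0.0856 0.0895]
top bricks 2046 c [679.4  10.6] size [229.8 116.3] ang 90.0 z [0.1243 0.1284 0.1325]
top table 627 c [450.  100.1] size [79.6 76. ] ang 3.4 z [-0.0038  0.0006  0.0052]
top cam [0.22767319 0.05730101 1.35708847] 488.5729431642988
```

View pics/crop1.png

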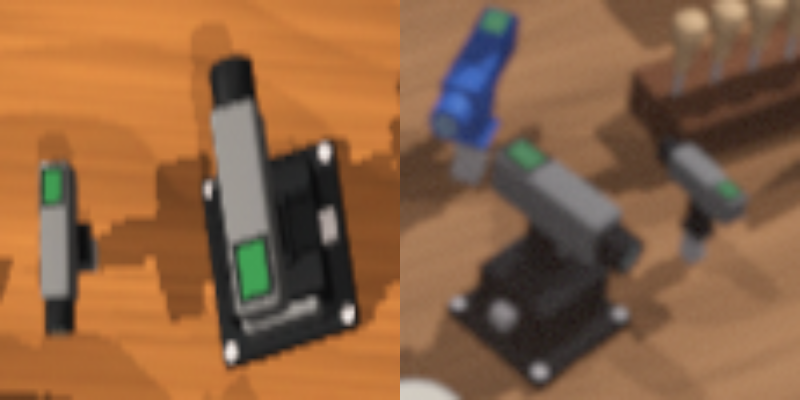

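The crop confirms it: at left is the larger grey thermometer standing in the dock (lens up-left, green display at the bottom), and beside it the clearly smaller grey one. Both views agree on origin (0.448, 0.319), yaw 16°, head top at 0.150.

Emit:
jog_arm([
  [[0,0,0.053],[0.0288,-0.031,0],-1],
  [[0,0,0.053],[0.0288,-0.031,0],-1],
  [[0,0,0.053],[0.0288,-0.031,0],-1],
  [[0,0,0.053],[0.0288,-0.031,0],-1],
  [[0,0,0.053],[0.0288,-0.031,0],-1],
  [[0,0,0.053],[0.0288,-0.031,0],-1],
  [[0,0,0.053],[0.0288,-0.031,0],-1],
  [[0,0,0.053],[0.0288,-0.031,0],-1],
  [[0,0,0.053],[0.0288,-0.031,0],-1],
  [[0,0,0.053],[0.0288,-0.031,0],-1],
  [[0,0,0],[0,0,0],-1],
  [[0,0,0],[0,0,0],-1],
])

```text
clock: 2.6
eef_pos: [0.4484, 0.3203, 0.2313]
tool_rot: [-0.0, -0.139, 0.99, 0.0]
contact_force: [-0.3, -0.1, 0.2]
width: 0.0852
gripper_force: 0.0
```

Emit:
jog_arm([
  [[0,0,0],[0,-0.0015,-0.03],-1],
  [[0,0,0],[0,0,-0.03],-1],
  [[0,0,0],[0,0,-0.03],-1],
  [[0,0,0],[0,0,-0.02],-1],
  [[0,0,0],[0,0,-0.012],-1],
  [[0,0,0],[0,0,0],-1],
  [[0,0,0],[0,0,0],-1],
])

```text
clock: 3.48
eef_pos: [0.4491, 0.3193, 0.1102]
tool_rot: [0.001, -0.14, 0.99, 0.001]
contact_force: [-0.2, 0.4, -0.1]
width: 0.0854
gripper_force: 0.0
```

```bash
python3 - <<'E'
from h import *
s=telemetry.read_state(); print(s["eef_pos"],s["contact_force"],s["joint_pos"].round(2))
a=imaging.camera("scene")["frame"]; b=imaging.camera("top")["frame"]
cv2.imwrite("pics/g1.png",np.hstack([cv2.resize(a[90:230,250:400],(400,400)),cv2.resize(b[150:260,90:230],(400,400))]))
E
```

```text
[0.44905873 0.31929291 0.11020864] [-0.1942293   0.42871091 -0.09405262] [-0.86  0.34  0.19  1.95 -0.09  0.86  1.23]
```

View pics/g1.png

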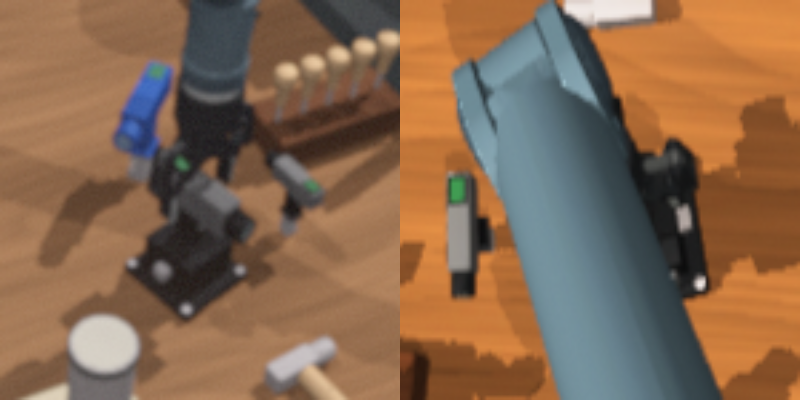

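The left half shows the fingers straddling the grey head at its middle (around 190,190), clear of the small one. Closing now.

Emit:
jog_arm([
  [[0,0,0],[0,0,0],1],
  [[0,0,0],[0,0,0],1],
  [[0,0,0],[0,0,0],1],
  [[0,0,0],[0,0,0],1],
  [[0,0,0],[0,0,0],1],
  [[0,0,0],[0,0,0],1],
  [[0,0,0],[0,0,0],1],
  [[0,0,0],[0,0,0],1],
])

```text
clock: 4.58
eef_pos: [0.4487, 0.3191, 0.1096]
tool_rot: [0.0, -0.14, 0.99, 0.001]
contact_force: [-1.3, 2.5, 3.0]
width: 0.0332
gripper_force: 60.3
```

Emit:
jog_arm([
  [[0,0,0],[0,0,0.004],1],
  [[0,0,0],[0,0,0.004],1],
  [[0,0,0],[0,0,0.004],1],
  [[0,0,0],[0,0,0.004],1],
  [[0,0,0],[0,0,0.004],1],
  [[0,0,0],[0,0,0.005],1],
  [[0,0,0],[0,0,0.01],1],
  [[0,0,0],[0,0,0.015],1],
  [[0,0,0],[0,0,0.02],1],
  [[0,0,0],[0,0,0.02],1],
  [[0,0,0],[0,0,0],1],
  [[0,0,0],[0,0,0],1],
])

```text
clock: 6.08
eef_pos: [0.4483, 0.3166, 0.1986]
tool_rot: [-0.001, -0.139, 0.99, -0.001]
contact_force: [-0.7, 0.1, -3.1]
width: 0.0334
gripper_force: 62.9
```

```bash
python3 - <<'E'
from h import *
a=imaging.camera("scene"); b=imaging.camera("top")["frame"]
P=cloud(a); Z=P[...,2]
for s in imaging.regions_of("thermometer",a):
    m=s["region"]&(a["range_z"]>0); X=P[m]; print(s["confidence"],X.mean(0).round(3),X.min(0).round(3),X.max(0).round(3))
for q in("lens","head_underside"):
    for s in imaging.spot_in(q,a): print(q,s["confidence"],world(s["point"],a).round(3))
cv2.imwrite("pics/g2.png",np.hstack([cv2.resize(a["frame"][80:220,250:400],(400,400)),cv2.resize(b[150:260,90:230],(400,400))]))
E
```

```text
0.8 [0.44  0.471 0.074] [0.388 0.457 0.004] [0.475 0.513 0.095]
0.63 [0.47  0.319 0.193] [ 0.244  0.284 -0.001] [0.531 0.517 0.244]
lens 0.93 [0.466 0.312 0.217]
lens 0.82 [0.29  0.34  0.129]
lens 0.54 [0.442 0.468 0.081]
head_underside 0.95 [0.469 0.317 0.22 ]
head_underside 0.75 [0.443 0.469 0.077]
head_underside 0.57 [0.282 0.337 0.128]
```

View pics/g2.png

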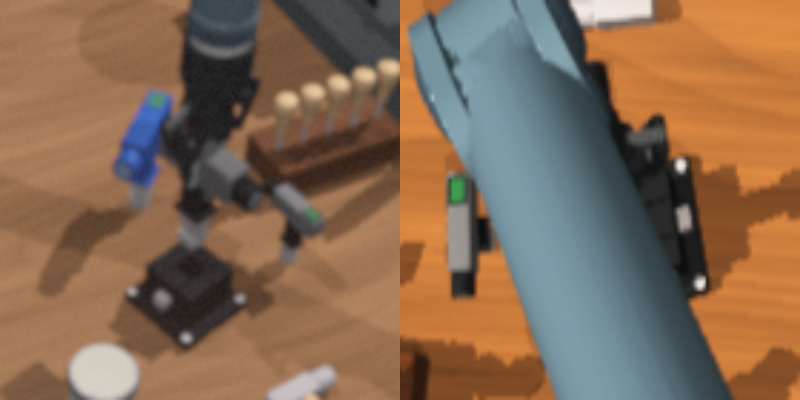

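The thermometer is out of the dock (left half: plug bottom at ~190,235, above the empty socket) and looks upright. Next it goes to the aiming place, facing +x.

Emit:
jog_arm([
  [[0,0,-0.028],[0.0034,-0.0239,0],1],
  [[0,0,-0.028],[0.0034,-0.0239,0],1],
  [[0,0,-0.028],[0.0034,-0.0239,0],1],
  [[0,0,-0.028],[0.0034,-0.0239,0],1],
  [[0,0,-0.028],[0.0034,-0.0239,0],1],
  [[0,0,-0.028],[0.0034,-0.0239,-0.006],1],
  [[0,0,-0.028],[0.0034,-0.0239,-0.006],1],
  [[0,0,-0.028],[0.0034,-0.0239,-0.008],1],
  [[0,0,-0.028],[0.0034,-0.0239,-0.008],1],
  [[0,0,-0.027],[0.0034,-0.0239,-0.008],1],
  [[0,0,0],[0,0,0],1],
  [[0,0,0],[0,0,0],1],
])

```text
clock: 7.82
eef_pos: [0.4828, 0.0798, 0.1632]
tool_rot: [-0.0, -0.001, 1.0, 0.0]
contact_force: [-0.0, 0.4, -3.5]
width: 0.0332
gripper_force: 62.9
```

```bash
cat > a.py <<'E'
from h import *
s=telemetry.read_state(); t=s["eef_pos"]; print(t,s["tool_rot"].round(4))
for n in("scene","top"):
    a=imaging.camera(n); P=cloud(a); ok=a["range_z"]>0
    B=a["frame"].astype(int)
    D=P-t
    # head's front top part beyond the fingers, and barrel
    yaw=0.0
    m=ok&(D[...,0]>.018)&(D[...,0]<.048)&(abs(D[...,1])<.03)&(D[...,2]>-.03)&(D[...,2]<.06)
    X=D[m]; print(n,"front head",len(X),X.min(0).round(3),X.max(0).round(3))
    top=X[X[:,2]>np.percentile(X[:,2],98)-.012]
    if len(top)>10:
        A=np.c_[top[:,:2],np.ones(len(top))]; k=np.linalg.lstsq(A,top[:,2],rcond=None)[0]; print(" top plane",k.round(4),len(top)," y",top[:,1].min().round(4),top[:,1].max().round(4), "medz",np.median(top[:,2]).round(4))
    m2=ok&(D[...,0]>.055)&(D[...,0]<.1)&(abs(D[...,1])<.04)&(D[...,2]>-.04)&(D[...,2]<.06)
    Y=D[m2]; print(" barrel",len(Y),Y.min(0).round(3),Y.max(0).round(3),np.median(Y,0).round(4))
    for q in("lens","thermometer","tall_flask"):
        for o in imaging.spot_in(q,a)[:3]:
            w=world(o["point"],a); print(" ",q,round(o["confidence"],2),w.round(3),(w-t).round(3))
    u,v=map(int,pix(t+[.1,0,0],a)); f=a["frame"][max(v-75,0):v+75,max(u-75,0):u+75]
    globals()[n]=cv2.resize(f,(400,400),interpolation=cv2.INTER_CUBIC)
    np.savez(n+"1.npz",**a)
cv2.imwrite("pics/aim1.png",np.hstack([scene,top_ if 0 else globals()["top"]]))
E
sed -i 's/    top=X\[/    tp=X[/; s/len(top)/len(tp)/g; s/top\[:,/tp[:,/g; s/top_ if 0 else //' a.py; python3 a.py
```

```text
[0.48279724 0.0797561  0.16320376] [-0.e+00 -7.e-04  1.e+00  3.e-04]
scene front head 127 [ 0.018 -0.019  0.006] [0.047 0.015 0.048]
 top plane [-0.0173  0.0425  0.0418] 98  y -0.0187 0.0152 medz 0.0412
 barrel 141 [ 0.055 -0.016  0.008] [0.082 0.014 0.04 ] [ 0.0748 -0.0037  0.0304]
  lens 0.75 [0.287 0.343 0.128] [-0.196  0.264 -0.035]
  lens 0.71 [0.506 0.076 0.195] [ 0.023 -0.004  0.032]
  lens 0.7 [0.441 0.468 0.078] [-0.042  0.388 -0.085]
  thermometer 0.93 [0.283 0.343 0.124] [-0.2    0.263 -0.039]
  thermometer 0.61 [0.511 0.074 0.193] [ 0.028 -0.006  0.03 ]
  thermometer 0.6 [0.439 0.469 0.082] [-0.044  0.389 -0.081]
  tall_flask 0.93 [0.687 0.069 0.22 ] [ 0.205 -0.011  0.057]
  tall_flask 0.54 [0.508 0.072 0.199] [ 0.025 -0.008  0.036]Traceback (most recent call last):
  File "a.py", line 10, in <module>
    X=D[m]; print(n,"front head",len(X),X.min(0).round(3),X.max(0).round(3))
                                        ~~~~~^^^
    return umr_minimum(a, axis, None, out, keepdims, initial, where)
ValueError: zero-size array to reduction operation minimum which has no identity
```

```bash
python3 - <<'E'
from h import *
t=telemetry.read_state()["eef_pos"]; M=[];f=[]
for i in range(8):
    a=imaging.camera("scene"); D=cloud(a)-t; M.append(D); f.append(a["frame"])
D=np.mean(M,0); D=D[(abs(D[...,1])<.02)&(D[...,2]>0.0)&(D[...,2]<.06)&(D[...,0]>-.06)&(D[...,0]<.09)]
for lo in np.arange(-.06,.09,.01):
    X=D[(D[:,0]>=lo)&(D[:,0]<lo+.01)]
    if len(X)>5: 
        g=X[X[:,2]>X[:,2].max()-.008]
        print(lo.round(3),len(X),"z90",np.percentile(X[:,2],90).round(4),"y",X[:,1].min().round(4),X[:,1].max().round(4))
u,v=map(int,pix(t+[.08,0,0],a))
cv2.imwrite("pics/aim1.png",cv2.resize(np.mean(f,0)[v-60:v+60,u-60:u+60],(600,600),interpolation=cv2.INTER_CUBIC))
E
```

```text
-0.05 7 z90 0.0391 y -0.0186 -0.0171
-0.02 10 z90 0.0429 y 0.0016 0.0129
-0.01 29 z90 0.0477 y -0.0083 0.0186
0.0 40 z90 0.0469 y -0.0174 0.0195
0.01 50 z90 0.0424 y -0.0186 0.0188
0.02 36 z90 0.0418 y -0.0185 0.0134
0.03 41 z90 0.0416 y -0.0186 0.0121
0.04 42 z90 0.0421 y -0.0185 0.0134
0.05 58 z90 0.04 y -0.0175 0.0128
0.06 33 z90 0.037 y -0.0169 0.0124
0.07 80 z90 0.0364 y -0.0163 0.0124[ WARN:0@6.304] global loadsave.cpp:1063 imwrite_ Unsupported depth image for selected encoder is fallbacked to CV_8U.
```

View pics/aim1.png

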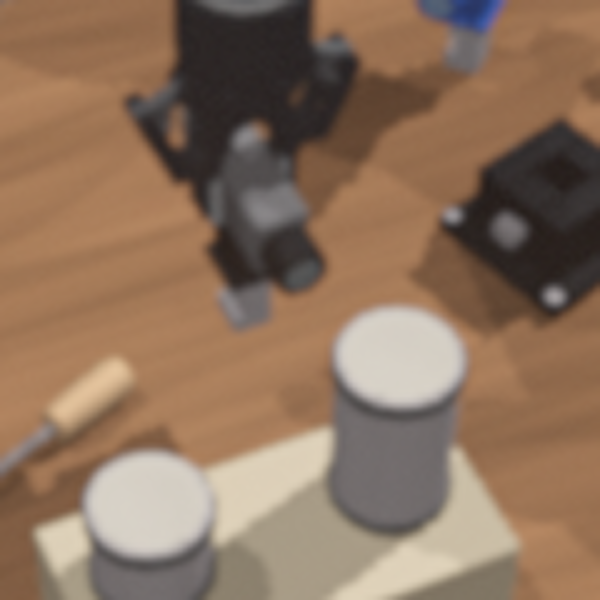

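The thermometer is level (head top flat to within noise). Its lens (295,265 in the crop) faces the tall flask (395,430), with about 7.8 cm to the flask's side and a lateral offset under 1 mm. I'll hold it steady there.

Emit:
jog_arm([
  [[0,0,0],[0,0,0],1],
  [[0,0,0],[0,0,0],1],
  [[0,0,0],[0,0,0],1],
  [[0,0,0],[0,0,0],1],
  [[0,0,0],[0,0,0],1],
  [[0,0,0],[0,0,0],1],
  [[0,0,0],[0,0,0],1],
  [[0,0,0],[0,0,0],1],
  [[0,0,0],[0,0,0],1],
  [[0,0,0],[0,0,0],1],
  [[0,0,0],[0,0,0],1],
  [[0,0,0],[0,0,0],1],
])

```text
clock: 9.98
eef_pos: [0.4827, 0.0793, 0.1633]
tool_rot: [-0.0, -0.001, 1.0, -0.0]
contact_force: [0.2, 0.6, -2.7]
width: 0.0334
gripper_force: 62.9
```

Emit:
jog_arm([
  [[0,0,0],[-0.01,0,0.02],1],
  [[0,0,0],[-0.01,0,0.03],1],
  [[0,0,0],[0,0,0.04],1],
  [[0,0,-0.05],[-0.003,-0.045,0.01],1],
  [[0,0,-0.05],[-0.003,-0.05,0],1],
  [[0,0,-0.05],[-0.003,-0.05,0],1],
  [[0,0,-0.05],[-0.003,-0.05,0],1],
  [[0,0,-0.05],[-0.003,-0.05,0],1],
  [[0,0,-0.05],[-0.003,-0.05,0],1],
  [[0,0,-0.05],[-0.003,-0.05,0],1],
  [[0,0,-0.017],[-0.001,-0.05,0],1],
  [[0,0,0],[0,-0.02,0],1],
])

```text
clock: 11.48
eef_pos: [0.4391, -0.3397, 0.2637]
tool_rot: [0.0, 0.184, 0.983, -0.001]
contact_force: [0.3, 0.4, -3.2]
width: 0.0337
gripper_force: 63.0
```

Emit:
jog_arm([
  [[0,0,0],[0,0,0],1],
  [[0,0,0],[0,0,0],1],
])

```text
clock: 11.72
eef_pos: [0.4409, -0.3343, 0.2629]
tool_rot: [-0.0, 0.181, 0.983, 0.001]
contact_force: [0.0, -0.1, -3.5]
width: 0.0332
gripper_force: 63.0
```

```bash
python3 - <<'E'
from h import *
s=telemetry.read_state(); t=s["eef_pos"]; print(t,s["tool_rot"].round(4),s["joint_pos"].round(2))
fs=[]
for n in("scene","top"):
    A=[imaging.camera(n) for _ in range(4)]; a=A[0]
    D=np.mean([cloud(x) for x in A],0); P=D.copy(); D=D-t
    c,q=np.cos(-.37),np.sin(-.37); L=D@np.array([[c,q,0],[-q,c,0],[0,0,1]]).T
    m=(abs(L[...,1])<.022)&(L[...,0]>.02)&(L[...,0]<.09)&(L[...,2]>0)&(L[...,2]<.06)
    X=L[m]
    for lo in np.arange(.02,.09,.01):
        Y=X[(X[:,0]>=lo)&(X[:,0]<lo+.01)]
        if len(Y)>5: print(n,lo.round(2),len(Y),np.percentile(Y[:,2],90).round(4),Y[:,1].min().round(4),Y[:,1].max().round(4))
    h=(np.hypot(P[...,0]-.441,P[...,1]+.337)<.08)&(P[...,2]>.112)&(P[...,2]<.126)
    k,l=cv2.connectedComponents(h.astype(np.uint8))
    for i in range(1,k):
        if (l==i).sum()>20: print(n,"cheek",(l==i).sum(),cv2.minAreaRect(P[l==i][:,:2].astype(np.float32)*1000))
    u,v=map(int,pix([.441,-.337,.15],a)); fs.append(cv2.resize(a["frame"][max(v-75,0):v+75,max(u-75,0):u+75],(400,400),interpolation=cv2.INTER_CUBIC))
cv2.imwrite("pics/rest1.png",np.hstack(fs))
E
```

```text
[ 0.44092086 -0.33426203  0.26285897] [-4.000e-04  1.812e-01  9.834e-01  7.000e-04] [-0.15  0.22  0.83  1.83 -0.17  1.17  1.94]
scene 0.02 56 0.0426 -0.0142 0.0173
scene 0.03 58 0.0422 -0.0149 0.0179
scene 0.04 58 0.0424 -0.0147 0.0176
scene 0.05 84 0.0406 -0.0144 0.017
scene 0.06 45 0.0374 -0.0116 0.0162
scene 0.07 104 0.0366 -0.0192 0.0166
scene 0.08 24 0.0306 -0.0077 0.0109
scene cheek 30 ((393.69329833984375, -357.7466735839844), (17.45442771911621, 17.411144256591797), 3.9499096870422363)
scene cheek 102 ((411.5221252441406, -311.7049865722656), (63.39073181152344, 15.731062889099121), 73.69644927978516)
scene cheek 189 ((474.5883483886719, -349.87835693359375), (88.65897369384766, 15.178050994873047), 69.27253723144531)
top 0.04 23 0.0404 0.0105 0.0172
top 0.05 19 0.0408 0.006 0.0169
top 0.06 36 0.0364 -0.0019 0.0153
top 0.07 48 0.0375 -0.0087 0.0158
top cheek 109 ((481.8499450683594, -329.23297119140625), (45.93803787231445, 17.207904815673828), 65.05931854248047)
top cheek 188 ((408.0184631347656, -319.39471435546875), (80.26347351074219, 14.601234436035156), 68.7791748046875)
```

View pics/rest1.png

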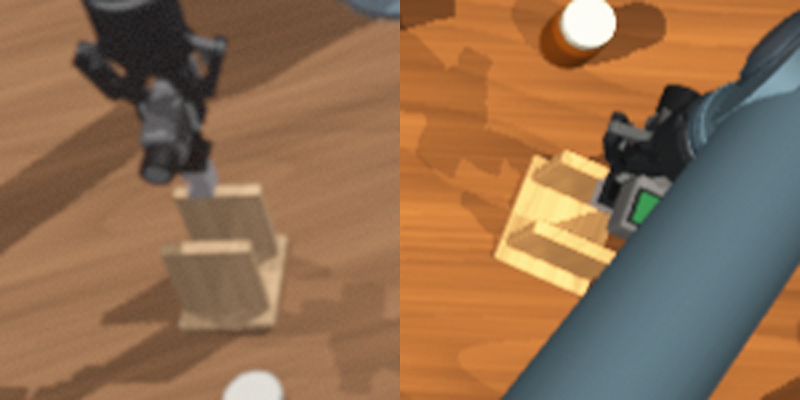

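The thermometer hangs level over the rest; the scene half shows the plug at (200,180), just above the gap between the cheeks. I'll shift 3 mm in -y and lower.

Emit:
jog_arm([
  [[0,0,0],[0,-0.003,0],1],
  [[0,0,0],[0,0,-0.015],1],
  [[0,0,0],[0,0,-0.02],1],
  [[0,0,0],[0,0,-0.02],1],
  [[0,0,0],[0,0,-0.02],1],
  [[0,0,0],[0,0,-0.02],1],
  [[0,0,0],[0,0,-0.015],1],
  [[0,0,0],[0,0,-0.01],1],
  [[0,0,0],[0,0,-0.006],1],
  [[0,0,0],[0,0,-0.004],1],
  [[0,0,0],[0,0,-0.002],1],
  [[0,0,0],[0,0,0],1],
])

```text
clock: 13.62
eef_pos: [0.4408, -0.3388, 0.1315]
tool_rot: [0.0, 0.182, 0.983, -0.0]
contact_force: [-0.6, -0.4, -2.7]
width: 0.0334
gripper_force: 62.9
```

Emit:
jog_arm([
  [[0,0,0],[0,0,-0.003],1],
  [[0,0,0],[0,0,-0.003],1],
  [[0,0,0],[0,0,-0.002],1],
  [[0,0,0],[0,0,-0.0015],1],
  [[0,0,0],[0,0,-0.001],1],
  [[0,0,0],[0,0,0],1],
  [[0,0,0],[0,0,0],1],
])

```text
clock: 14.5
eef_pos: [0.4407, -0.3387, 0.1208]
tool_rot: [0.0, 0.182, 0.983, -0.0]
contact_force: [0.0, -1.0, -2.6]
width: 0.0334
gripper_force: 62.9
```

Emit:
jog_arm([
  [[0,0,0],[0,0,-0.001],1],
  [[0,0,0],[0,0,-0.0005],1],
  [[0,0,0],[0,0,0],1],
])

```text
clock: 14.88
eef_pos: [0.4408, -0.3387, 0.1197]
tool_rot: [0.0, 0.182, 0.983, 0.0]
contact_force: [-1.7, 0.6, 0.9]
width: 0.0333
gripper_force: 63.3
```

Contact: the vertical force has gone from -2.7 to +0.9 N, so the rest carries the weight. One small press, then open.

Emit:
jog_arm([
  [[0,0,0],[0,0,-0.0003],1],
  [[0,0,0],[0,0,0],0.2],
  [[0,0,0],[0,0,0],-1],
  [[0,0,0],[0,0,0],-1],
  [[0,0,0],[0,0,0],-1],
  [[0,0,0],[0,0,0],-1],
  [[0,0,0],[0,0,0],-1],
  [[0,0,0],[0,0,0],-1],
])

```text
clock: 15.88
eef_pos: [0.4407, -0.3387, 0.119]
tool_rot: [-0.0, 0.182, 0.983, -0.0]
contact_force: [-0.4, 0.1, 0.3]
width: 0.0853
gripper_force: 0.0
```

Emit:
jog_arm([
  [[0,0,0],[0,0,0.01],-1],
  [[0,0,0],[0,0,0.02],-1],
  [[0,0,0],[0,0,0.03],-1],
  [[0,0,0],[0,0,0.04],-1],
  [[0,0,0],[0,0,0.04],-1],
  [[0,0,0],[-0.03,0.03,0.02],-1],
  [[0,0,0],[-0.02,0.05,0],-1],
  [[0,0,0],[0,0.06,0],-1],
  [[0,0,0],[0,0.06,0],-1],
  [[0,0,0],[0,0.06,0],-1],
  [[0,0,0],[0,0,0],-1],
  [[0,0,0],[0,0,0],-1],
])

```text
clock: 17.38
eef_pos: [0.391, -0.0797, 0.28]
tool_rot: [0.001, 0.182, 0.983, 0.0]
contact_force: [-0.0, 0.3, -0.5]
width: 0.0852
gripper_force: 0.0
```

```bash
sed -i 's/crop1/fin_crop/' m.py; cat >> m.py <<'E'
c=T["scene"]["frame"];b=T["top"]["frame"]
for n in T:
    P=cloud(T[n]);Z=P[...,2]; rect(P,near(P,.45,-.34,.13)&(Z>.152)&(Z<.17),n+" RESTED")
cv2.imwrite("pics/end.png",np.hstack([cv2.resize(c[180:310,60:190],(400,400)),cv2.resize(b[170:280,350:480],(400,400))]))
E
python3 m.py | grep -E "RESTED|tall|short|jar"
```

```text
scene tall 472 c [674.3  78.7] size [64.7 63.5] ang 65.2 z [0.2332 0.2387 0.2418]
scene short 484 c [673.8 -57.8] size [65.1 65.1] ang 23.1 z [0.1835 0.1886 0.192 ]
scene jar 344 c [ 639.5 -347.3] size [53.1 52.5] ang 20.1 z [0.0783 0.0853 0.0891]
top tall 562 c [673.2  78.1] size [64.7 63.6] ang 3.7 z [0.2341 0.2386 0.2424]
top short 526 c [672.2 -57. ] size [64.4 66.2] ang 5.0 z [0.1834 0.1885 0.1926]
top jar 309 c [ 639.2 -347.5] size [49.4 53.6] ang 48.2 z [0.0793 0.0854 0.0897]
scene RESTED 492 c [ 454.4 -343.5] size [ 34.8 135.6] ang 68.4 z [0.1536 0.1601 0.1638]
top RESTED 684 c [ 452.9 -343.3] size [ 35. 135.] ang 69.8 z [0.1535 0.1599 0.1638]
```

View pics/end.png

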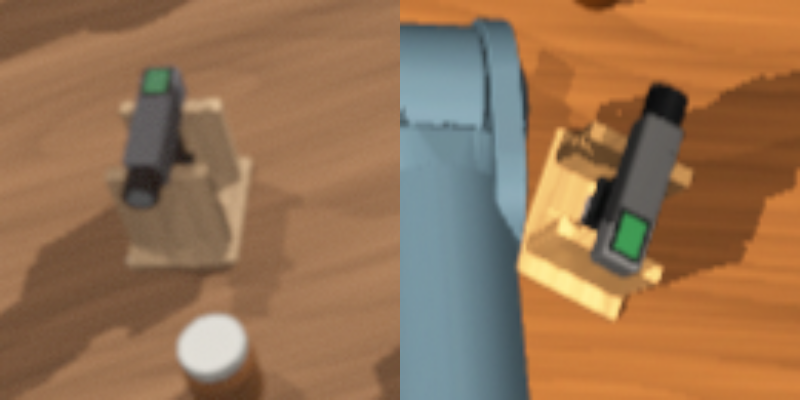

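The picture shows the thermometer hanging with its head across both cheeks (scene 155,140; top 640,180). Its head top measures 0.160 as expected, and the flasks and jar have not moved.

```bash
python3 -c "
from rig import r
print(r.close_job())"
```

```text
the job is handed in; nothing more can be done
None
```

The job is handed in: the thermometer was pulled from the dock, held level at the tall flask from about 8 cm for over a second, and left hanging upright in the rest; the flasks and jar measured unmoved, and the hammer and graver were not re-measured.

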